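# Point out the missing cover bolt and its spare

## Robot

A 6-joint arm with a two-finger parallel gripper is mounted at the origin on a cart in front of the work surface, level with it; the furniture and walls round the work are solid. World frame = base frame: x ahead of the robot, y to its left, z up, the work surface at z = 0. Lengths are in mm, angles in rad, forces in N, time in s.
With the tool pointing down it reaches from about 425 to 925 mm from the base axis. Payload 12.5 kg.
Tool frame: the origin (TCP) lies midway between the tips of the shut fingers; the grasp point (between the pads) lies 19 mm behind it (env.pinch_z is the distance from the TCP to the grasp point, in mm); z points along the fingers, x is the direction in which the jaws open and shut, and the axes are right-handed (so a half turn about z gives the same grasp; the last joint's range is limited). The gripper opens to 85 mm and grips with 20 to 120 N. Pads are 22 mm wide; open, the fingers measure 114 mm over their backs; the gripper's body (76 mm by 85 mm) begins 54 mm behind the grasp point. The pads swing forward as they close: fully open they stand 13 mm farther back than shut.
Start: joints at [-0.106, 0.491, 1.559, -0, 1.092, -0.106], TCP at [625.019, 0.021, 200.127] pointing down, gripper open.
Joint ranges: [-3.1, 3.1], [-0.84, 2.19], [0.05, 2.79], [-1.13, 4.28], [0.06, 2.93], [-2.69, 2.69]. Speed limits (rad/s): [2.22, 2.22, 2.79, 3.14, 3.14, 3.14].

## Interface

Orientations are given as a 3x3 rotation matrix whose columns are the frame's x, y, z axes.
In Python, from workcell import env, optics, workorder gives the robot as it stands.
- The arm moves only by the tool step_arm, never from a script. Its argument "targets" is a list of rows, each a list of 5 numbers: the finger opening in m, from 0 to 0.0854, then the shift along the tool's x, y, z in m, then the turn about the tool's z in degrees. In form: [[grip, x, y, z, twist], ...]. A call has exactly 5 rows; each row shifts and turns the commanded pose from where the row before left it, along the tool's axes as they then stand; what a row does not reach is not made up. A row lasts 1/8 s, in which the tool goes at most 62.5 mm and 10.7 degrees, less where a joint would pass 70% of its speed; a pose out of reach is approached as far as the arm can. A call is refused whole if a number of a shift passes 0.0625 or a number of a turn 10.7, either way. A call with a gripper value outside its range is refused whole. The fingers move at their own pace and stop on an object; the grip force is fixed at half the most. Time passes only in rows, so rows that do not move let the fingers close, or fill a call up. It gives the time, the measured TCP pose, the force and the opening at its end, in the units of the state.
- env.sense(): the state, without advancing time (a new reading comes with each control period).
- optics.capture(name): name is "scene" or "side" or "wrist"; returns (picture, depth): 480x640x3 uint8, blue, green, red; 480x640 float32, mm along the optical axis (not along the pixel's ray), 0 where there is no reading.
- optics.calibration(name): a dict with "fovy" (degrees; the focal length in pixels is half the picture's height over the tangent of half this angle, whatever the lens; pixels are square), "cx", "cy" (the principal point, pixels), "pose" (4x4, takes a point from camera to world coordinates); the wrist camera has in their place "mount" (4x4, takes a point from camera to tool coordinates, whose origin is the TCP and whose axes are the tool frame's). Camera axes: x right, y down, z forward; pixel columns grow to the right and rows downward; lengths in mm; the calibration is good to about 2 mm. A picture is of the moment at which its call begins: read the wrist's pose just before it. calibration takes no time and is no camera call.
- workorder.job_done(): hands the job in, once; it reports no verdict.
The state is a dict: "clock": time; "q": joint angles; "qd": joint speeds; "effort": joint torques, N m; "tool_pos": TCP position; "tool_rot": TCP orientation; "force": force on the tool from outside, world axes, zero at the start; "wrist_torque": the same for the moment, N m; "gripper_width": opening from 0.0 (shut) to 1.0 (fully open).
Only numpy, scipy, OpenCV 4.12 (cv2) and the standard library are available. Lean on these libraries where they do the work, as an engineer would, in place of code of your own. Each camera call takes 0.05 s, during which the arm holds its last target.

## Task

One of the six bolts of the gearbox cover is missing: show the fitter where, and what belongs there, touching and moving nothing. First bring the tip of the gripper (the middle between its fingertips) two to three centimetres above the empty bolt hole and stay there for two seconds; then point in the same way at the spare in the wooden block that matches the bolts in the cover, stay for two seconds, and finish while still pointing at it. Point at no other bolt or spare: pass at least 10 cm above them on the way.

Things in the scene. Friction and masses are not known exactly. Their poses are not given: they have to be found in the camera images.
- gearbox: grey gearbox housing with an aluminium cover, fixed; 150 (x) x 220 (y) mm, the flat cover face 60 mm above the table; origin at the centre of its underside, z up. Six bolt places on the cover at x = -50 and +50 mm, y = -85, 0 and +85 mm: five hold a bolt, one is an empty hole. A 60 mm round boss in the middle stands 7 mm above the cover face; a shaft end sticks out 20 mm on the +y side
- empty_hole (a point): the centre of the mouth of the one empty bolt hole (17.5 mm across), level with the cover face, z up; the nearest bolt is 85 mm away
- bolt_0_top (a point): top centre of the head of one of the five bolts fitted in the cover: steel hex head 24 mm across flats, on a washer; this point lies 12.5 mm above the cover face, z up
- bolt_1_top (a point): top centre of the head of one of the five bolts fitted in the cover: steel hex head 24 mm across flats, on a washer; this point lies 12.5 mm above the cover face, z up
- bolt_2_top (a point): top centre of the head of one of the five bolts fitted in the cover: steel hex head 24 mm across flats, on a washer; this point lies 12.5 mm above the cover face, z up
- bolt_3_top (a point): top centre of the head of one of the five bolts fitted in the cover: steel hex head 24 mm across flats, on a washer; this point lies 12.5 mm above the cover face, z up
- bolt_4_top (a point): top centre of the head of one of the five bolts fitted in the cover: steel hex head 24 mm across flats, on a washer; this point lies 12.5 mm above the cover face, z up
- spares_block: fixed wooden block, 60 (x) x 210 (y) x 42 mm high; three spares stand loose in its holes at y = -70, 0 and +70 mm, in any order; origin at the centre of its underside, z up
- spare_hex_top (a point): top centre of the spare steel hex-head bolt, which matches the bolts in the cover; head 24 mm across flats, its top 10 mm above the block; loose; z up
- spare_cap_top (a point): top centre of the spare round-head cap screw (head 24 mm across with a dark socket, its top 16 mm above the block), which does not match; loose; z up
- spare_eye_top (a point): top of the spare eye bolt (upright ring, its top 35.5 mm above the block), which does not match; loose; z up
- mug: brown mug with a handle, 92 x 127 x 95 mm high, a bystander; origin at the centre of its underside
- marker: felt marker, 17 x 135 x 16 mm, a bystander; origin at the centre of its underside
- solder_spool: spool of solder wire, 62 x 86 x 32 mm, a bystander; origin at the centre of its underside

How it is judged:
By the outcome, as a careful person would: the job done as asked, in the order asked, and still so for the second after the job is handed in, with the robot touching nothing.
It also fails if it takes over 43 s, if anything falls off the work surface, if the arm or the gripper's body presses on something with over 40 N, if the wrist force passes 120 N, or if a joint passes its speed limit or range.

## Working session

There is one attempt and no reset: what is moved stays moved. The work goes in short steps, Python scripts to look and compute and a tool call to move; the robot and the scene stay as the last step left them, time stands still between calls to the robot, and variables do not carry over. Pictures are saved under pics/ and viewed, and the job is handed in when it is done.

Besides the shell and the picture viewer there is one more tool, called after "Call:" as a command line: name --pt "numbers of a row" for each row, then --argument value for the rest. step_arm: Moves the arm, as the interface text tells. Its arguments: {"type":"object","properties":{"targets":{"type":"array"}},"required":["targets"]}

```bash
mkdir -p pics; python3 - <<'E'
from workcell import env, optics, workorder
import cv2, numpy as np
s=env.sense(); print(s['clock'],s['tool_pos'],s['tool_rot'],s['gripper_width'])
for n in ['scene','side','wrist']:
    p,d=optics.capture(n); cv2.imwrite(f'pics/{n}0.png',p); np.save(f'{n}0.npy',d)
    print(n,optics.calibration(n))
E
```

```text
0.0 [6.24740643e+02 4.79714275e-02 1.99519411e+02] [[ 9.99999372e-01  2.66665700e-05 -1.12015658e-03]
 [ 2.67767219e-05 -9.99999995e-01  9.83212295e-05]
 [-1.12015395e-03 -9.83511619e-05 -9.99999368e-01]] 1.0037627609878559
scene {'fovy': 49.92003400764801, 'cx': 322.38275651953285, 'cy': 242.62013175429706, 'pose': array([[ 5.18684657e-01, -6.07805903e-01,  6.01280476e-01,
        -1.90318664e+02],
       [-8.54750706e-01, -3.84415047e-01,  3.48749627e-01,
        -4.74579948e+02],
       [ 1.91691801e-02, -6.94835992e-01, -7.18912712e-01,
         9.58201883e+02],
       [ 0.00000000e+00,  0.00000000e+00,  0.00000000e+00,
         1.00000000e+00]])}
side {'fovy': 42.58278888945609, 'cx': 312.538157992074, 'cy': 230.29087480494832, 'pose': array([[-9.99686612e-01,  2.35671138e-02, -8.44213250e-03,
         5.38435360e+02],
       [ 1.79693617e-02,  4.40756844e-01, -8.97446659e-01,
         1.12637396e+03],
       [-1.74292998e-02, -8.97317110e-01, -4.41042202e-01,
         6.30375078e+02],
       [ 0.00000000e+00,  0.00000000e+00,  0.00000000e+00,
         1.00000000e+00]])}
wrist {'fovy': 58.441839121530315, 'cx': 324.88853304250574, 'cy': 238.40734166342804, 'mount': array([[ 9.99999415e-01,  2.15695328e-04, -1.05960931e-03,
         5.02682208e-01],
       [ 8.32279347e-05,  9.61644368e-01,  2.74299292e-01,
        -6.94492854e+01],
       [ 1.07813240e-03, -2.74299220e-01,  9.61643788e-01,
        -1.73604450e+02],
       [ 0.00000000e+00,  0.00000000e+00,  0.00000000e+00,
         1.00000000e+00]])}
```

View pics/scene0.png

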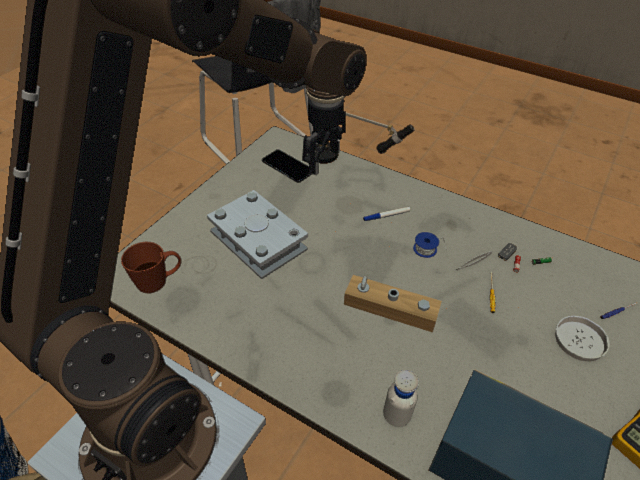

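View pics/side0.png

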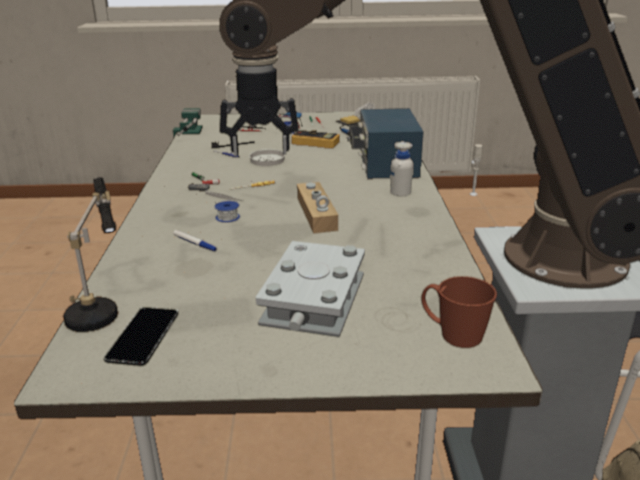

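View pics/wrist0.png

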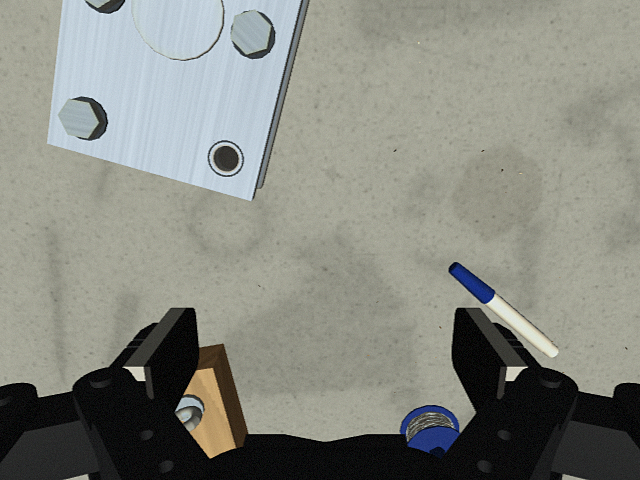

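The wrist view shows the empty hole at (226,158), in the gearbox corner at +x, -y. The scene view seems to show the eye bolt at (363,283), the cap screw at (394,294) and the hex spare at (424,304). I'll zoom in on the block and measure.

```bash
cat > h.py <<'E'
import numpy as np
def deproj(c,u,v,z=None,d=None,T=None):
    f=240/np.tan(np.radians(c['fovy']/2))
    r=np.array([(u-c['cx'])/f,(v-c['cy'])/f,1.])
    if d is not None: return (T@np.r_[r*d,1])[:3]
    w=T[:3,:3]@r; return T[:3,3]+w*(z-T[2,3])/w[2]
def proj(c,p,T):
    f=240/np.tan(np.radians(c['fovy']/2))
    q=np.linalg.inv(T)@np.r_[p,1]; return f*q[0]/q[2]+c['cx'],f*q[1]/q[2]+c['cy']
def wT(c,s):
    T=np.eye(4);T[:3,:3]=s['tool_rot'];T[:3,3]=s['tool_pos'];return T@c['mount']
E
python3 - <<'E'
from workcell import env, optics
import cv2, numpy as np
from h import *
s=env.sense()
p=cv2.imread('pics/scene0.png'); cv2.imwrite('pics/blk.png',cv2.resize(p[260:340,330:450],None,fx=6,fy=6,interpolation=cv2.INTER_CUBIC))
p=cv2.imread('pics/side0.png'); cv2.imwrite('pics/blk2.png',cv2.resize(p[170:240,270:370],None,fx=7,fy=7,interpolation=cv2.INTER_CUBIC))
for n,L in dict(wrist=[(226,158,60),(82,118,72.5),(252,34,72.5)],scene=[(363,287,42),(394,294,58),(424,304,52)],side=[(301,247,60)]).items():
    c=optics.calibration(n); T=c['pose'] if 'pose' in c else wT(c,s); d=np.load(n+'0.npy')
    for u,v,z in L: print(n,u,v,deproj(c,u,v,z=z,T=T).round(1),d[v,u], deproj(c,u,v,d=d[v,u],T=T).round(1))
E
```

```text
wrist 226 158 [553.6  40.4  60. ] 322.343 [550.6  39.2  46.9]
wrist 82 118 [460.8  68.2  72.5] 289.79654 [460.8  68.2  72.6]
wrist 252 34 [578.1 120.1  72.5] 275.12885 [578.2 120.1  72.8]
scene 363 287 [ 505.  -181.8   42. ] 1149.29 [ 487.6 -189.2   65. ]
scene 394 294 [ 511.9 -254.9   58. ] 1150.2349 [ 514.5 -254.1   54.7]
scene 424 304 [ 526.5 -321.8   52. ] 1135.9408 [ 526.6 -321.8   51.9]
side 301 247 [551.8  40.   60. ] 1235.1133 [551.9  32.3  56. ]
```

View pics/blk.png

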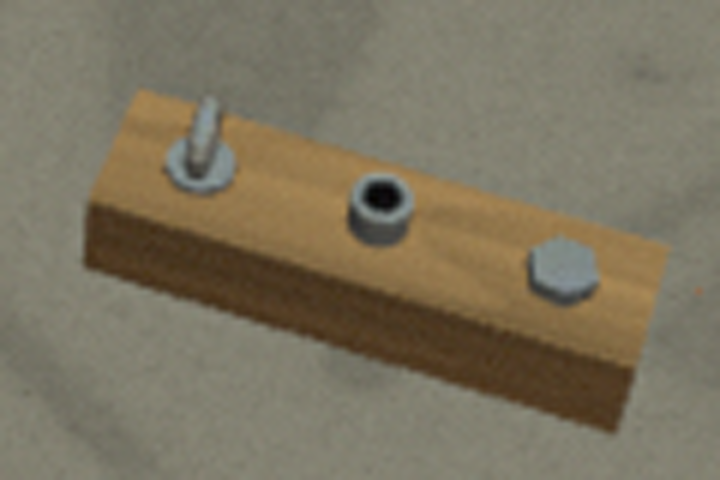

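View pics/blk2.png

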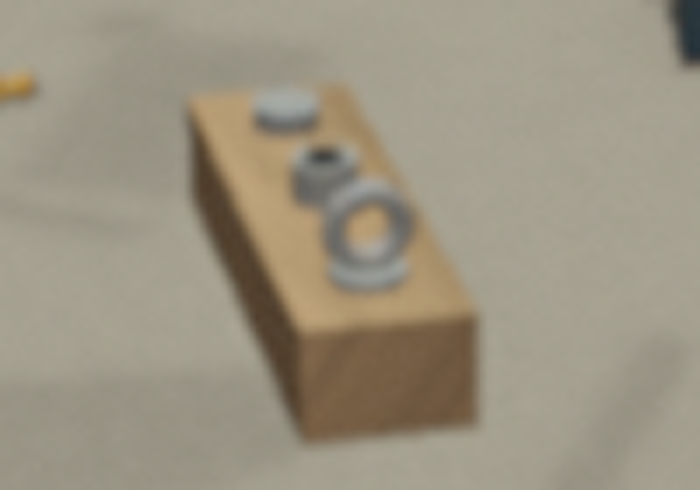

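The block holds eye, cap and hex from +y to -y, so the hex spare is at about (526,-322,52). The hole is at about (553,40,60), and the wrist and side cameras agree to within 2 mm. I'll move over the hole at height and shut the fingers so the tip is unambiguous.

Call:
step_arm --pt "0 -0.0143 -0.0081 0 0" --pt "0 -0.0143 -0.0081 0 0" --pt "0 -0.0143 -0.0081 0 0" --pt "0 -0.0143 -0.0081 0 0" --pt "0 -0.0143 -0.0081 0 0"

```text
clock: 0.78
tool_pos: [552.4, 41.1, 200.3]
tool_rot: [[1.0, 0.0, 0.0], [0.0, -1.0, -0.0], [0.0, 0.0, -1.0]]
force: [-0.7, -0.1, 1.4]
gripper_width: -0.001
```

Call:
step_arm --pt "0 0 0 0 0" --pt "0 0 0 0 0" --pt "0 0 0 0 0" --pt "0 0 0 0 0" --pt "0 0 0 0 0"

```text
clock: 1.4
tool_pos: [553.6, 40.4, 200.0]
tool_rot: [[1.0, -0.0, -0.0], [-0.0, -1.0, 0.0], [-0.0, -0.0, -1.0]]
force: [-0.6, 0.6, -0.4]
gripper_width: 0.003
```

```bash
python3 - <<'E'
from workcell import env, optics
import cv2, numpy as np
from h import *
s=env.sense(); print(s['clock'],s['tool_pos'].round(1) if hasattr(s['tool_pos'],'round') else s['tool_pos'],s['gripper_width'],s['force'])
p,d=optics.capture('wrist'); cv2.imwrite('pics/wrist1.png',p); np.save('wrist1.npy',d)
c=optics.calibration('wrist'); T=wT(c,s)
print('pred hole',proj(c,[553.5,40.4,60],T))
E
```

```text
1.4 [553.6  40.4 200. ] 0.0026493232870045016 [-0.5608325   0.61842495 -0.37572576]
pred hole (np.float64(324.5008382550885), np.float64(212.65023873717655))
```

View pics/wrist1.png

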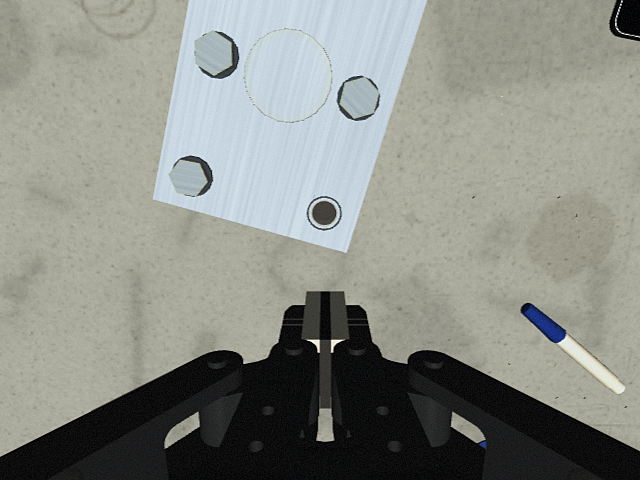

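The hole appears at (324,213), where the prediction puts it. Fingers are shut. I'll descend to 25 mm above the mouth and stay.

Call:
step_arm --pt "0 0 0 0.028 0" --pt "0 0 0 0.028 0" --pt "0 0 0 0.028 0" --pt "0 0 0 0.02 0" --pt "0 0 0 0.011 0"

```text
clock: 2.08
tool_pos: [553.3, 40.5, 84.2]
tool_rot: [[1.0, -0.0, -0.001], [-0.0, -1.0, 0.0], [-0.001, -0.0, -1.0]]
force: [-0.2, -0.1, 0.4]
gripper_width: 0.001
```

Call:
step_arm --pt "0 0 0 0 0" --pt "0 0 0 0 0" --pt "0 0 0 0 0" --pt "0 0 0 0 0" --pt "0 0 0 0 0"

```text
clock: 2.7
tool_pos: [553.6, 40.5, 85.4]
tool_rot: [[1.0, 0.0, 0.0], [0.0, -1.0, -0.0], [0.0, 0.0, -1.0]]
force: [0.4, -0.3, 0.1]
gripper_width: 0.004
```

```bash
python3 - <<'E'
from workcell import env, optics
import cv2, numpy as np
s=env.sense(); print(s['clock'],s['tool_pos'],s['qd'])
p,d=optics.capture('side'); cv2.imwrite('pics/side1.png',cv2.resize(p[170:350,220:400],None,fx=3.3,fy=3.3))
p,d=optics.capture('wrist'); cv2.imwrite('pics/wrist2.png',p)
E
```

```text
2.7 [553.5882189   40.52692293  85.35857545] [ 0.00307845  0.00405018  0.00215591  0.00140389 -0.00077464 -0.00046656]
```

View pics/side1.png

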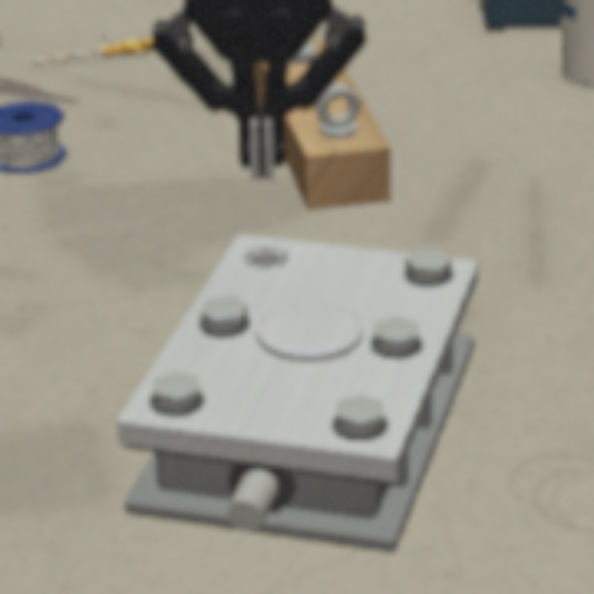

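View pics/wrist2.png

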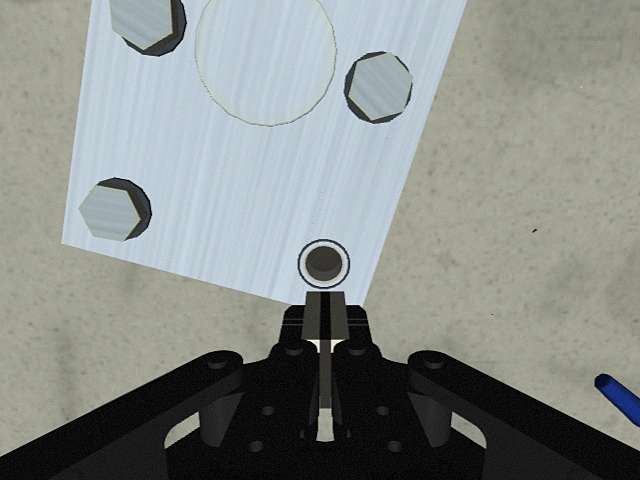

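In the side view the tip is at about (299,224), higher than I'd expect for 25 mm above the hole. I'll check this numerically before counting it.

```bash
python3 - <<'E'
from workcell import env, optics
import cv2, numpy as np
from h import *
s=env.sense(); print(s['clock'],s['tool_pos'])
c=optics.calibration('side');T=c['pose']
p,d=optics.capture('side')
print('tcp in side',proj(c,s['tool_pos'],T),'hole',proj(c,[553.5,40.4,60],T),proj(c,[553.5,40.4,110],T))
for v in range(208,250,2): print(v,d[v,299],deproj(c,299,v,d=d[v,299],T=T).round(0))
cw=optics.calibration('wrist');Tw=wT(cw,s); print('tcp in wrist',proj(cw,s['tool_pos'],Tw))
pw,dw=optics.capture('wrist')
for v in range(240,340,6): print(v,dw[v,318],deproj(cw,318,v,d=dw[v,318],T=Tw).round(1))
cv2.imwrite('pics/side2.png',cv2.resize(p[190:260,255:355],None,fx=7,fy=7,interpolation=cv2.INTER_CUBIC))
E
```

```text
2.8 [553.54338669  40.53610238  85.21352027]
tcp in side (np.float64(299.8069182963491), np.float64(235.84117391303985)) hole (np.float64(300.1649606227763), np.float64(247.12399582722605)) (np.float64(299.49257672745836), np.float64(224.48328768369427))
208 1176.4331 [553.  51. 150.]
210 1180.7073 [553.  49. 145.]
212 1180.5992 [554.  51. 142.]
214 1183.9753 [554.  50. 137.]
216 1179.446 [554.  55. 135.]
218 1180.9475 [554.  56. 131.]
220 1187.9436 [554.  51. 125.]
222 1189.922 [554.  51. 120.]
224 1463.3765 [ 558. -194.   -1.]
226 1459.5775 [ 558. -189.   -4.]
228 1447.1145 [ 558. -175.   -2.]
230 1436.0028 [ 558. -163.   -2.]
232 1426.44 [ 558. -153.   -2.]
234 1415.3776 [ 558. -141.   -1.]
236 1405.141 [ 558. -129.   -1.]
238 1401.9543 [ 558. -125.   -3.]
240 1391.5117 [ 558. -113.   -2.]
242 1248.1123 [556.  16.  59.]
244 1237.768 [556.  27.  60.]
246 1236.9739 [556.  30.  57.]
248 1236.3232 [556.  32.  54.]
tcp in wrist (np.float64(324.1744674393784), np.float64(282.62014362774886))
240 205.33783 [550.5  52.9  61.6]
246 208.7996 [550.5  49.2  59. ]
252 222.54837 [550.2  42.2  46.7]
258 223.46915 [550.2  38.9  46.7]
264 224.75806 [550.2  35.4  46.4]
270 225.26602 [550.2  32.2  46.7]
276 220.34982 [550.3  31.   52.2]
282 214.44926 [550.4  30.2  58.6]
288 214.0962 [550.4  27.5  59.7]
294 146.71643 [551.5  51.5 122.9]
300 141.20012 [551.6  51.8 128.6]
306 137.0052 [551.7  51.6 133. ]
312 133.63452 [551.8  51.3 136.6]
318 129.92433 [551.8  51.2 140.5]
324 125.17723 [551.9  51.6 145.3]
330 123.02536 [551.9  51.  147.7]
336 118.17974 [552.   51.7 152.5]
```

View pics/side2.png

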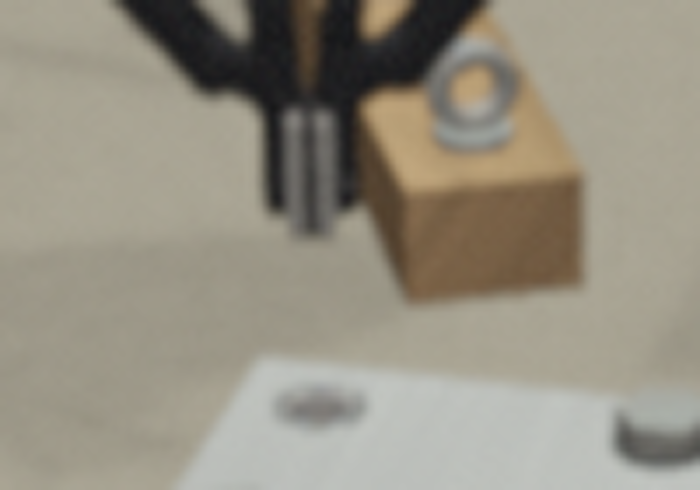

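```bash
ls -la; python3 - <<'E'
from workcell import env, optics
import cv2, numpy as np
from h import *
print('pinch_z',env.pinch_z,[a for a in dir(env) if not a.startswith('_')])
c=optics.calibration('side');T=c['pose']; d=np.load('side0.npy')
# start: open, TCP z 200 -> expected tips z 213
for u in (236,290):
  for v in range(136,160,2): print(u,v,deproj(c,u,v,d=d[v,u],T=T).round(0) if d[v,u] else None)
print(proj(c,[625-42,0,213],T),proj(c,[625+42,0,213],T))
cs=optics.calibration('scene');Ts=cs['pose']
s=env.sense()
p,d=optics.capture('scene')
u,v=map(int,proj(cs,s['tool_pos'],Ts)); print('tcp in scene',u,v,'+35',proj(cs,s['tool_pos']+[0,0,35],Ts))
cv2.imwrite('pics/scene1.png',cv2.resize(p[v-70:v+40,u-60:u+60],None,fx=5,fy=5,interpolation=cv2.INTER_CUBIC))
E
```

```text
total 4832
drwxr-xr-x  3 agent agent    4096 Dec  7 15:32 .
drwxr-xr-x 23 root  root     4096 Dec  7 15:30 ..
-rw-r--r--  1 agent agent     486 Dec  7 15:31 h.py
drwxr-xr-x  2 agent agent    4096 Dec  7 15:32 pics
-rw-r--r--  1 agent agent 1228928 Dec  7 15:30 scene0.npy
-rw-r--r--  1 agent agent 1228928 Dec  7 15:30 side0.npy
-rw-r--r--  1 agent agent 1228928 Dec  7 15:30 wrist0.npy
-rw-r--r--  1 agent agent 1228928 Dec  7 15:32 wrist1.npy
pinch_z 18.700000000000003 ['MotionError', 'pinch_z', 'sense']
236 136 [669.   1. 280.]
236 138 [669.   7. 278.]
236 140 [669.   6. 273.]
236 142 [669.  11. 271.]
236 144 [669.  12. 267.]
236 146 [669.  10. 263.]
236 148 [670.  11. 259.]
236 150 [670.  13. 256.]
236 152 [670.  12. 252.]
236 154 [671.   6. 246.]
236 156 [ 752. -671.    7.]
236 158 [ 753. -676.   -2.]
290 136 [ 590. -893.   -3.]
290 138 [ 589. -873.   -4.]
290 140 [ 589. -840.   -0.]
290 142 [ 589. -832.   -5.]
290 144 None
290 146 [ 588. -774.    1.]
290 148 [ 588. -761.   -2.]
290 150 [ 587. -738.   -1.]
290 152 [ 587. -716.    0.]
290 154 [ 587. -706.   -3.]
290 156 [ 587. -692.   -5.]
290 158 [ 586. -663.   -1.]
(np.float64(282.8863886989152), np.float64(167.96820390702393)) (np.float64(239.55157109134552), np.float64(168.9523663255002))
tcp in scene 293 224 +35 (np.float64(292.8130859446529), np.float64(214.17494837923994))
```

View pics/scene1.png

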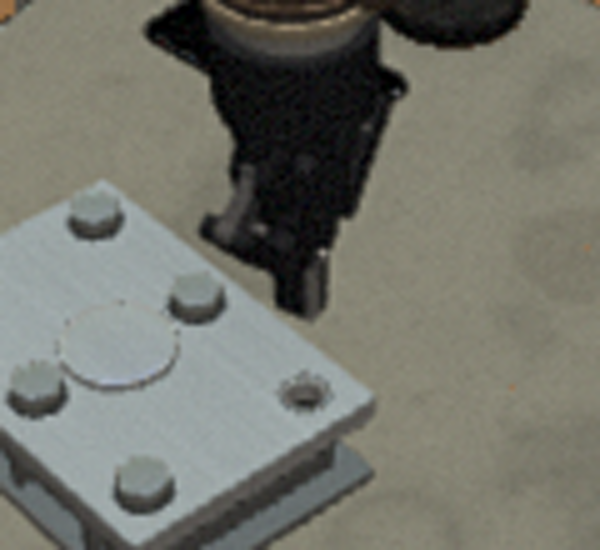

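```bash
python3 - <<'E'
from workcell import env, optics
import cv2, numpy as np
from h import *
s=env.sense(); print(s['clock'],s['tool_pos'])
c=optics.calibration('side');T=c['pose']; 
p,d=optics.capture('side')
for u in (299,290,308):
  print(u,[(v,)+tuple(deproj(c,u,v,d=d[v,u],T=T).round(0)) for v in range(110,226,4) if d[v,u]>0])
cv2.imwrite('pics/side3.png',cv2.resize(p[90:260,210:390],None,fx=3.5,fy=3.5,interpolation=cv2.INTER_CUBIC))
E
```

```text
2.95 [553.5195958   40.49737813  85.12227846]
299 [(110, np.float64(548.0), np.float64(110.0), np.float64(356.0)), (114, np.float64(548.0), np.float64(107.0), np.float64(349.0)), (118, np.float64(548.0), np.float64(109.0), np.float64(342.0)), (122, np.float64(548.0), np.float64(108.0), np.float64(335.0)), (126, np.float64(548.0), np.float64(104.0), np.float64(327.0)), (130, np.float64(549.0), np.float64(79.0), np.float64(312.0)), (134, np.float64(549.0), np.float64(79.0), np.float64(305.0)), (138, np.float64(549.0), np.float64(73.0), np.float64(296.0)), (142, np.float64(550.0), np.float64(76.0), np.float64(289.0)), (146, np.float64(550.0), np.float64(75.0), np.float64(282.0)), (150, np.float64(550.0), np.float64(75.0), np.float64(274.0)), (154, np.float64(550.0), np.float64(76.0), np.float64(267.0)), (158, np.float64(550.0), np.float64(83.0), np.float64(262.0)), (162, np.float64(551.0), np.float64(79.0), np.float64(253.0)), (166, np.float64(551.0), np.float64(79.0), np.float64(246.0)), (170, np.float64(551.0), np.float64(48.0), np.float64(226.0)), (174, np.float64(551.0), np.float64(
[... 3578 characters left out ...]
 (178, np.float64(535.0), np.float64(59.0), np.float64(214.0)), (182, np.float64(535.0), np.float64(54.0), np.float64(204.0)), (186, np.float64(535.0), np.float64(50.0), np.float64(194.0)), (190, np.float64(534.0), np.float64(-297.0), np.float64(43.0)), (194, np.float64(535.0), np.float64(-281.0), np.float64(39.0)), (198, np.float64(536.0), np.float64(49.0), np.float64(170.0)), (206, np.float64(536.0), np.float64(-205.0), np.float64(40.0)), (210, np.float64(536.0), np.float64(-193.0), np.float64(35.0)), (214, np.float64(536.0), np.float64(-197.0), np.float64(23.0)), (218, np.float64(536.0), np.float64(-198.0), np.float64(12.0)), (222, np.float64(536.0), np.float64(-202.0), np.float64(-0.0))]
```

View pics/side3.png

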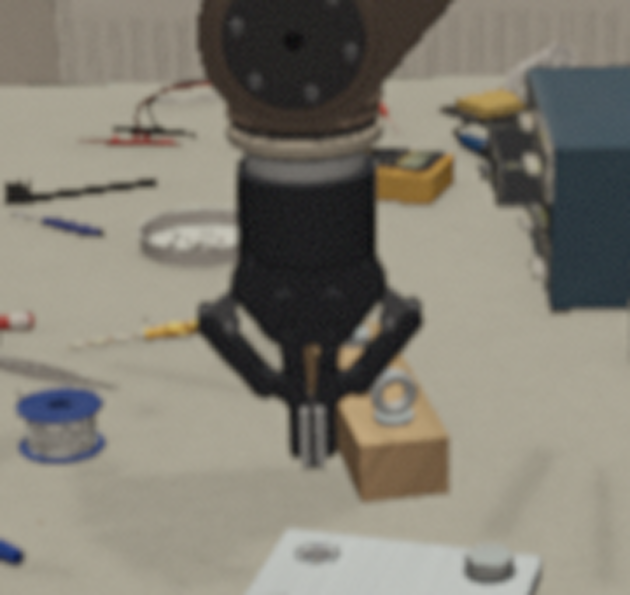

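The reported TCP and the pictures disagree. Reported TCP z is 85, but all three cameras put the real fingertips at z≈118, and the body-to-tip length they show is the stated 73 mm. So the whole gripper sits about 33 mm behind the reported TCP along the tool axis, and the tip is now about 58 mm above the hole. I'll trust the visible tip and lower in stages, checking as I go.

Call:
step_arm --pt "0 0 0 0.004 0" --pt "0 0 0 0.004 0" --pt "0 0 0 0.004 0" --pt "0 0 0 0.004 0" --pt "0 0 0 0.004 0"

```text
clock: 3.62
tool_pos: [553.5, 40.5, 64.8]
tool_rot: [[1.0, -0.0, 0.0], [-0.0, -1.0, 0.0], [0.0, -0.0, -1.0]]
force: [-0.5, 0.1, 0.3]
gripper_width: 0.001
```

```bash
cat > tip.py <<'E'
import sys
from workcell import env, optics
import cv2, numpy as np
from h import *
tag=sys.argv[1]
s=env.sense(); print(s['clock'],np.round(s['tool_pos'],1),np.round(s['force'],1))
P=np.array(s['tool_pos'])
tiles=[]
for n in ('side','scene','wrist'):
    c=optics.calibration(n);T=c['pose'] if 'pose' in c else wT(c,s)
    p,d=optics.capture(n)
    if n!='wrist':
        u,v=map(int,proj(c,P+[0,0,33],T))
        q=p[v-30:v+40,u-35:u+35]; tiles.append(cv2.resize(q,(390,390),interpolation=cv2.INTER_CUBIC)); print(n,'crop origin',u-35,v-30,'scale',390/70)
    for dz in (28,33,38):
        # front corners of pad bottom: +-11 in y
        print(n,dz,[tuple(np.round(proj(c,P+[0,dy,dz],T),1)) for dy in (-11,0,11)])
    if n=='wrist':
        for v in range(284,300,2): print(v,deproj(c,318,v,d=d[v,318],T=T).round(1))
    if n=='side':
        u=int(proj(c,P+[0,0,33],T)[0]); 
        col=d[:,u]; vv=[v for v in range(200,250) if abs(deproj(c,u,v,d=col[v],T=T)[1]-P[1])<20]
        print('side pad rows',vv[0],vv[-1],[deproj(c,u,v,d=col[v],T=T).round(1) for v in vv if v in (vv[-1],vv[-2])])
cv2.imwrite(f'pics/{tag}.png',np.hstack(tiles))
E
python3 tip.py t1
```

```text
3.625 [553.5  40.5  64.8] [-0.5  0.1  0.3]
side crop origin 264 200 scale 5.571428571428571
side 28 [(np.float64(299.7), np.float64(229.9)), (np.float64(299.7), np.float64(232.4)), (np.float64(299.7), np.float64(234.9))]
side 33 [(np.float64(299.7), np.float64(227.7)), (np.float64(299.6), np.float64(230.1)), (np.float64(299.6), np.float64(232.6))]
side 38 [(np.float64(299.6), np.float64(225.4)), (np.float64(299.6), np.float64(227.8)), (np.float64(299.6), np.float64(230.3))]
side pad rows 212 249 [array([556. ,  32.7,  54.1]), array([556.1,  32.6,  51.7])]
scene crop origin 258 190 scale 5.571428571428571
scene 28 [(np.float64(296.9), np.float64(224.2)), (np.float64(293.1), np.float64(222.5)), (np.float64(289.3), np.float64(220.8))]
scene 33 [(np.float64(296.8), np.float64(222.7)), (np.float64(293.0), np.float64(221.0)), (np.float64(289.2), np.float64(219.3))]
scene 38 [(np.float64(296.8), np.float64(221.2)), (np.float64(293.0), np.float64(219.5)), (np.float64(289.2), np.float64(217.8))]
wrist 28 [(np.float64(324.0), np.float64(337.5)), (np.float64(324.0), np.float64(310.8)), (np.float64(324.0), np.float64(283.1))]
wrist 33 [(np.float64(324.0), np.float64(344.2)), (np.float64(323.9), np.float64(316.9)), (np.float64(323.9), np.float64(288.4))]
wrist 38 [(np.float64(323.9), np.float64(351.4)), (np.float64(323.9), np.float64(323.4)), (np.float64(323.9), np.float64(294.1))]
284 [550.5  31.9  44.9]
286 [550.5  31.4  46.2]
288 [550.6  31.6  49.3]
290 [550.6  31.4  51.2]
292 [551.5  51.3 100.5]
294 [551.5  51.8 103.3]
296 [551.5  51.5 104.3]
298 [551.6  51.5 105.9]
```

View pics/t1.png

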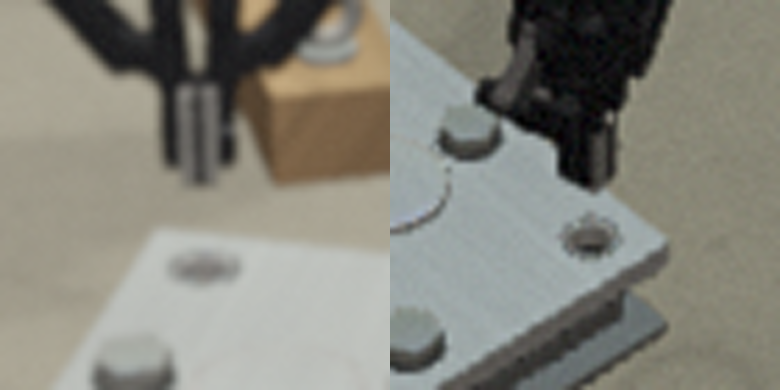

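The offset comes out at about 32 mm (side), 35 mm (wrist) and 29 mm (scene), so the tip is now about 37 mm above the mouth. I'll lower 12 mm and stay for over 2 s.

Call:
step_arm --pt "0 0 0 0.004 0" --pt "0 0 0 0.004 0" --pt "0 0 0 0.004 0" --pt "0 0 0 0 0" --pt "0 0 0 0 0"

```text
clock: 4.4
tool_pos: [553.6, 40.5, 53.1]
tool_rot: [[1.0, 0.0, 0.0], [0.0, -1.0, -0.0], [0.0, 0.0, -1.0]]
force: [0.4, -0.5, -0.1]
gripper_width: 0.001
```

```bash
python3 tip.py t2 | head -8
```

```text
4.4 [553.6  40.5  53.1] [ 0.4 -0.5 -0.1]
side crop origin 264 205 scale 5.571428571428571
side 28 [(np.float64(299.8), np.float64(235.2)), (np.float64(299.8), np.float64(237.7)), (np.float64(299.8), np.float64(240.2))]
side 33 [(np.float64(299.8), np.float64(232.9)), (np.float64(299.8), np.float64(235.4)), (np.float64(299.8), np.float64(237.9))]
side 38 [(np.float64(299.7), np.float64(230.7)), (np.float64(299.7), np.float64(233.2)), (np.float64(299.7), np.float64(235.7))]
side pad rows 200 249 [array([556. ,  31.1,  53.2]), array([556.1,  31.7,  51.2])]
scene crop origin 258 194 scale 5.571428571428571
scene 28 [(np.float64(296.9), np.float64(227.6)), (np.float64(293.2), np.float64(225.9)), (np.float64(289.4), np.float64(224.2))]
```

View pics/t2.png

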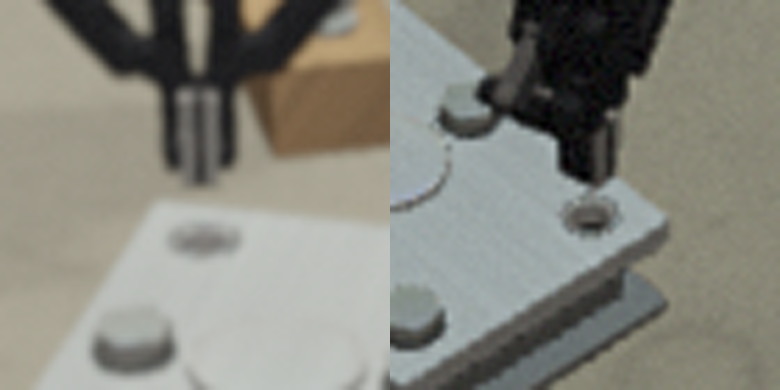

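The reported TCP (z=53) is now below the cover face (z=60) with zero force. That confirms the visible tip is the real one, and it is about 26 mm above the hole at z≈86. Staying.

Call:
step_arm --pt "0 0 0 0 0" --pt "0 0 0 0 0" --pt "0 0 0 0 0" --pt "0 0 0 0 0" --pt "0 0 0 0 0"

```text
clock: 5.18
tool_pos: [553.5, 40.5, 53.1]
tool_rot: [[1.0, 0.0, 0.0], [0.0, -1.0, -0.0], [0.0, 0.0, -1.0]]
force: [-0.1, -0.3, -1.7]
gripper_width: -0.003
```

Call:
step_arm --pt "0 0 0 0 0" --pt "0 0 0 0 0" --pt "0 0 0 0 0" --pt "0 0 0 0 0" --pt "0 0 0 0 0"

```text
clock: 5.8
tool_pos: [553.5, 40.5, 53.1]
tool_rot: [[1.0, 0.0, 0.0], [0.0, -1.0, -0.0], [0.0, 0.0, -1.0]]
force: [0.8, -0.2, 0.2]
gripper_width: 0.001
```

Call:
step_arm --pt "0 0 0 0 0" --pt "0 0 0 0 0" --pt "0 0 0 0 0" --pt "0 0 0 0 0" --pt "0 0 0 0 0"

```text
clock: 6.42
tool_pos: [553.5, 40.5, 53.1]
tool_rot: [[1.0, -0.0, 0.0], [-0.0, -1.0, -0.0], [0.0, 0.0, -1.0]]
force: [-0.6, -0.1, -0.5]
gripper_width: 0.0
```

Call:
step_arm --pt "0 0 0 0 0" --pt "0 0 0 0 0" --pt "0 0 0 0 0" --pt "0 0 0 0 0" --pt "0 0 0 0 0"

```text
clock: 7.05
tool_pos: [553.5, 40.5, 53.1]
tool_rot: [[1.0, -0.0, 0.0], [-0.0, -1.0, -0.0], [0.0, 0.0, -1.0]]
force: [-0.6, 1.2, 0.1]
gripper_width: 0.005
```

Call:
step_arm --pt "0 0 0 -0.02 0" --pt "0 0 0 -0.03 0" --pt "0 0 0 -0.035 0" --pt "0 0 0 -0.035 0" --pt "0 0 0 -0.03 0"

```text
clock: 7.68
tool_pos: [553.5, 40.5, 204.5]
tool_rot: [[1.0, -0.0, 0.001], [-0.0, -1.0, -0.0], [0.001, 0.0, -1.0]]
force: [0.0, 0.9, 0.1]
gripper_width: 0.001
```

Call:
step_arm --pt "0 -0.0028 0.036 0 0" --pt "0 -0.0028 0.036 0 0" --pt "0 -0.0028 0.036 0 0" --pt "0 -0.0028 0.036 0 0" --pt "0 -0.0028 0.036 0 0"

```text
clock: 8.3
tool_pos: [539.3, -140.6, 203.2]
tool_rot: [[1.0, -0.0, 0.0], [-0.0, -1.0, 0.0], [0.0, -0.0, -1.0]]
force: [-0.2, -0.4, -0.1]
gripper_width: -0.003
```

Call:
step_arm --pt "0 -0.0028 0.036 0 0" --pt "0 -0.0028 0.036 0 0" --pt "0 -0.0028 0.036 0 0" --pt "0 -0.0028 0.036 0 0" --pt "0 -0.0024 0.0384 0 0"

```text
clock: 8.93
tool_pos: [525.7, -323.0, 203.1]
tool_rot: [[1.0, 0.0, -0.0], [0.0, -1.0, 0.0], [-0.0, -0.0, -1.0]]
force: [-0.3, 0.0, 0.4]
gripper_width: 0.005
```

Call:
step_arm --pt "0 0 0 0 0" --pt "0 0 0 0 0" --pt "0 0 0 0 0" --pt "0 0 0 0 0" --pt "0 0 0 0 0"

```text
clock: 9.55
tool_pos: [526.1, -321.4, 203.3]
tool_rot: [[1.0, 0.001, 0.0], [0.001, -1.0, -0.0], [0.0, 0.0, -1.0]]
force: [-0.4, -0.5, -0.2]
gripper_width: -0.002
```

```bash
python3 - <<'E'
from workcell import env, optics
import cv2, numpy as np
from h import *
s=env.sense(); print(s['clock'],s['tool_pos'],s['q'])
p,d=optics.capture('wrist'); cv2.imwrite('pics/wrist3.png',p); np.save('wrist3.npy',d)
c=optics.calibration('wrist'); T=wT(c,s); np.save('T3.npy',T)
print('pred hex',proj(c,[526.5,-321.8,52],T))
E
```

```text
9.55 [ 526.08053053 -321.43914881  203.26775599] [-6.55607963e-01  4.75637233e-01  1.57712579e+00  9.00321518e-05
  1.08857495e+00 -6.56291022e-01]
pred hex (np.float64(325.1926216387013), np.float64(209.9468184381583))
```

View pics/wrist3.png

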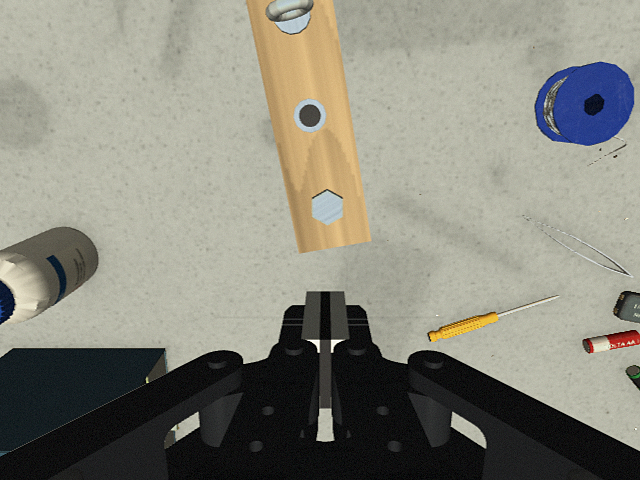

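The hex head is at (327,207), within about 1 mm of the estimate. The eye bolt and cap screw are well up the picture. Before descending I'll check the bottle and box against the hand and arm.

```bash
python3 - <<'E'
from workcell import env, optics
import numpy as np
from h import *
c=optics.calibration('wrist');T=np.load('T3.npy');d=np.load('wrist3.npy')
print('hex',deproj(c,327,207,z=52,T=T).round(1),deproj(c,327,207,d=d[207,327],T=T).round(1))
print('cap',deproj(c,310,116,z=58,T=T).round(1))
c=optics.calibration('scene');T=c['pose'];d=np.load('scene0.npy')
f=240/np.tan(np.radians(c['fovy']/2))
v,u=np.mgrid[0:480,0:640]; X=np.stack([(u-c['cx'])/f*d,(v-c['cy'])/f*d,d,np.ones_like(d)],-1)@T.T
X=X[...,:3]
for nm,(a,b,e,g) in dict(bottle=(365,430,380,420),box=(370,480,430,610)).items():
    q=X[a:b,e:g].reshape(-1,3); q=q[q[:,2]>30]
    print(nm,np.percentile(q,[2,98],axis=0).round(0))
q=X[(X[...,2]>60)&(X[...,0]>380)&(X[...,0]<680)&(X[...,1]<-200)&(X[...,1]>-460)]
print(len(q),q.max(0).round(),q.min(0).round())
E
```

```text
hex [ 527.9 -319.5   52. ] [ 527.9 -319.4   52.3]
cap [ 515.6 -252.    58. ]
bottle [[ 262. -403.   34.]
 [ 308. -352.  132.]]
box [[ 220. -701.   59.]
 [ 369. -474.  139.]]
3 [ 522. -245.   62.] [ 516. -252.   60.]
```

The obstacles are clear: bottle and box lie over 200 mm away and are below 140 mm. I'll descend most of the way, then check.

Call:
step_arm --pt "0 0.001 -0.0007 0.02 0" --pt "0 0 0 0.034 0" --pt "0 0 0 0.034 0" --pt "0 0 0 0.034 0" --pt "0 0 0 0.02 0"

```text
clock: 10.22
tool_pos: [526.5, -320.7, 59.5]
tool_rot: [[1.0, 0.0, -0.001], [0.0, -1.0, 0.001], [-0.001, -0.001, -1.0]]
force: [1.9, 0.4, 0.2]
gripper_width: 0.001
```

Call:
step_arm --pt "0 0 0 0.004 0" --pt "0 0 0 0.002 0" --pt "0 0 0 0 0" --pt "0 0 0 0 0" --pt "0 0 0 0 0"

```text
clock: 10.85
tool_pos: [527.1, -321.3, 55.6]
tool_rot: [[1.0, 0.0, 0.001], [0.0, -1.0, -0.0], [0.001, 0.0, -1.0]]
force: [-0.6, 0.2, -0.4]
gripper_width: 0.001
```

```bash
python3 tip.py t3; python3 - <<'E'
from workcell import optics
import cv2
p,d=optics.capture('wrist');cv2.imwrite('pics/wrist4.png',p)
E
```

```text
10.85 [ 527.1 -321.3   55.6] [-0.6  0.2 -0.4]
side crop origin 275 139 scale 5.571428571428571
side 28 [(np.float64(310.4), np.float64(169.7)), (np.float64(310.5), np.float64(171.2)), (np.float64(310.6), np.float64(172.8))]
side 33 [(np.float64(310.4), np.float64(167.8)), (np.float64(310.4), np.float64(169.4)), (np.float64(310.5), np.float64(170.9))]
side 38 [(np.float64(310.3), np.float64(166.0)), (np.float64(310.4), np.float64(167.5)), (np.float64(310.5), np.float64(169.0))]Traceback (most recent call last):
  File "tip.py", line 23, in <module>
    print('side pad rows',vv[0],vv[-1],[deproj(c,u,v,d=col[v],T=T).round(1) for v in vv if v in (vv[-1],vv[-2])])
                          ~~^^^
IndexError: list index out of range
```

View pics/wrist4.png

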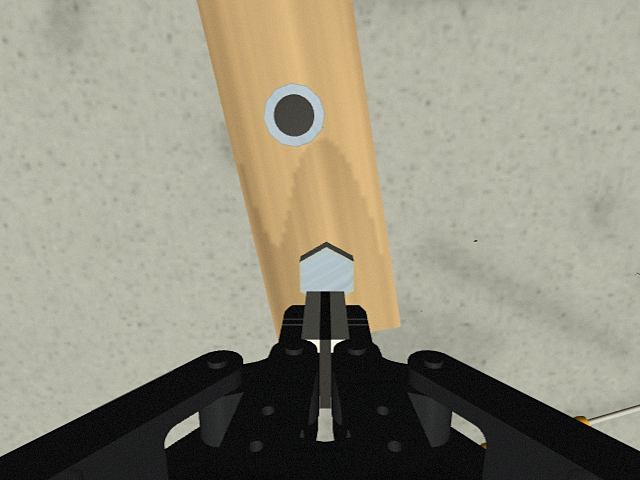

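```bash
sed -i "s/if n=='side':/if n=='none':/" tip.py; ls tip.py
```

```text
tip.py
```

Call:
step_arm --pt "0 0 -0.0006 0.004 0" --pt "0 0 0 0.004 0" --pt "0 0 0 0.0025 0" --pt "0 0 0 0 0" --pt "0 0 0 0 0"

```text
clock: 11.58
tool_pos: [527.0, -320.6, 44.7]
tool_rot: [[1.0, -0.0, 0.0], [-0.0, -1.0, -0.0], [0.0, 0.0, -1.0]]
force: [-0.5, 0.7, 0.3]
gripper_width: -0.002
```

```bash
python3 tip.py t4
```

```text
11.575 [ 527.  -320.6   44.7] [-0.5  0.7  0.3]
side crop origin 275 143 scale 5.571428571428571
side 28 [(np.float64(310.6), np.float64(173.9)), (np.float64(310.6), np.float64(175.4)), (np.float64(310.7), np.float64(177.0))]
side 33 [(np.float64(310.5), np.float64(172.0)), (np.float64(310.6), np.float64(173.6)), (np.float64(310.6), np.float64(175.1))]
side 38 [(np.float64(310.5), np.float64(170.1)), (np.float64(310.5), np.float64(171.7)), (np.float64(310.6), np.float64(173.3))]
scene crop origin 390 266 scale 5.571428571428571
scene 28 [(np.float64(429.8), np.float64(300.0)), (np.float64(425.1), np.float64(297.9)), (np.float64(420.5), np.float64(295.7))]
scene 33 [(np.float64(430.2), np.float64(298.6)), (np.float64(425.5), np.float64(296.4)), (np.float64(420.8), np.float64(294.3))]
scene 38 [(np.float64(430.6), np.float64(297.1)), (np.float64(425.9), np.float64(295.0)), (np.float64(421.2), np.float64(292.9))]
wrist 28 [(np.float64(324.0), np.float64(337.5)), (np.float64(324.0), np.float64(310.8)), (np.float64(324.0), np.float64(283.1))]
wrist 33 [(np.float64(324.0), np.float64(344.2)), (np.float64(323.9), np.float64(316.9)), (np.float64(323.9), np.float64(288.5))]
wrist 38 [(np.float64(323.9), np.float64(351.4)), (np.float64(323.9), np.float64(323.4)), (np.float64(323.9), np.float64(294.1))]
284 [ 524.4 -318.8   50.8]
286 [ 524.4 -318.8   52.9]
288 [ 524.4 -320.    52.1]
290 [ 524.4 -321.2   51.4]
292 [ 524.9 -309.6   80.9]
294 [ 525.  -309.7   82.4]
296 [ 525.  -309.8   83.9]
298 [ 525.  -309.9   85.3]
```

View pics/t4.png

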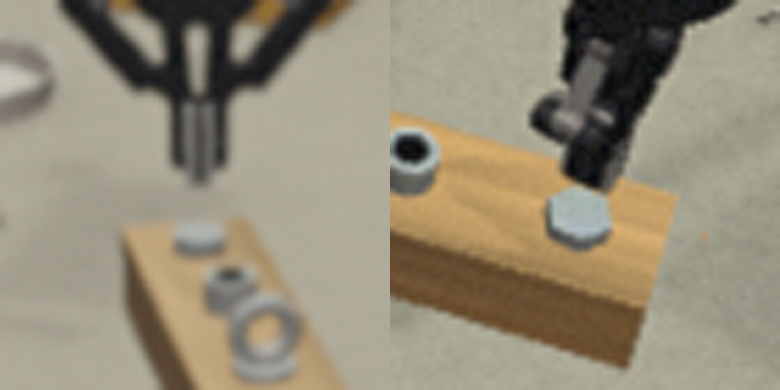

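The tip is above the hex spare: about 25 mm up (side), 28 mm (wrist) and 22 mm (scene), laterally centred within 2 mm. Staying.

Call:
step_arm --pt "0 0 0 0 0" --pt "0 0 0 0 0" --pt "0 0 0 0 0" --pt "0 0 0 0 0" --pt "0 0 0 0 0"

```text
clock: 12.35
tool_pos: [526.9, -320.6, 44.6]
tool_rot: [[1.0, 0.0, 0.0], [0.0, -1.0, 0.0], [0.0, -0.0, -1.0]]
force: [-0.2, 0.0, -1.0]
gripper_width: 0.002
```

Call:
step_arm --pt "0 0 0 0 0" --pt "0 0 0 0 0" --pt "0 0 0 0 0" --pt "0 0 0 0 0" --pt "0 0 0 0 0"

```text
clock: 12.98
tool_pos: [526.9, -320.6, 44.6]
tool_rot: [[1.0, -0.0, 0.0], [-0.0, -1.0, 0.0], [0.0, -0.0, -1.0]]
force: [-0.1, 0.7, -0.5]
gripper_width: -0.002
```

Call:
step_arm --pt "0 0 0 0 0" --pt "0 0 0 0 0" --pt "0 0 0 0 0" --pt "0 0 0 0 0" --pt "0 0 0 0 0"

```text
clock: 13.6
tool_pos: [526.9, -320.6, 44.6]
tool_rot: [[1.0, -0.0, 0.0], [-0.0, -1.0, -0.0], [0.0, 0.0, -1.0]]
force: [-0.4, -0.6, 0.4]
gripper_width: 0.002
```

Call:
step_arm --pt "0 0 0 0 0" --pt "0 0 0 0 0" --pt "0 0 0 0 0" --pt "0 0 0 0 0" --pt "0 0 0 0 0"

```text
clock: 14.22
tool_pos: [526.9, -320.6, 44.6]
tool_rot: [[1.0, -0.0, 0.0], [-0.0, -1.0, 0.0], [0.0, -0.0, -1.0]]
force: [0.4, -0.6, 0.0]
gripper_width: 0.0
```

```bash
python3 - <<'E'
from workcell import env, workorder
s=env.sense(); print(s['clock'],s['tool_pos'],s['force'])
print(workorder.job_done())
E
```

```text
14.225 [ 526.9423429  -320.58796281   44.62988402] [ 0.42919803 -0.62209038  0.00615985]
the job is handed in; nothing more can be done
None
```

I pointed at the empty bolt hole for about 2.6 s, then at the spare hex bolt for about 2.6 s. I handed the job in at 14.2 s, still pointing at the hex bolt. The hole is at about (553, 40) and the hex bolt at about (527, -321). The fingers were shut, force readings showed no contact, and the tip crossed between the two at z above 200.

**Disagreement:** the reported TCP did not match the real fingertips. All three cameras showed the tips about 30–35 mm short of it along the tool axis. The reported TCP also went 7 mm below the cover face with no force, so I set both heights by the visible tip. In my first stop over the hole, the reported TCP was 25 mm above it but the real tip was about 58 mm up. I then lowered to the correct height and stayed there.

**Last checks:**
- **Hole:** the visible tip was about 26 mm above it by the side view. Using the offsets from the wrist and scene views, it was between 22 and 29 mm.
- **Hex bolt:** the side view gave about 25 mm above it, the wrist view 28 mm and the scene view 22 mm, with the tip centred within about 2 mm. All three are inside the two to three centimetres asked.

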